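# Slide the low punch block along the rail into the corner pocket of the setting fixture

### The arm

A 6-joint arm with a two-finger parallel gripper is mounted at the origin on a cart in front of the work surface, level with it; the furniture and walls round the work are solid. World frame = base frame: x ahead of the robot, y to its left, z up, the work surface at z = 0. Lengths are in mm, angles in rad, forces in N, time in s.
With the tool pointing down it reaches from about 325 to 850 mm from the base axis. Payload 4.4 kg.
Tool frame: the origin (TCP) lies between the finger pads; the fingertips stand 11 mm ahead of it and the grasp point (between the pads) lies 8 mm behind it; z points along the fingers, y is the line along which they close (so a half turn about z gives the same grasp; the last joint's range is limited). The gripper opens to 94 mm and grips with 3 to 60 N. Pads are 16 mm wide; open, the fingers measure 119 mm over their backs; the gripper's body (75 mm by 177 mm) begins 78 mm behind the grasp point.
Start: joints at [-1.292, 0.207, 1.542, -0, 1.393, -0.15], TCP at [239.062, -522.95, 216.447] pointing down, gripper open.
Joint ranges: [-2.73, 2.73], [-0.86, 2.22], [0.23, 2.46], [-1.11, 4.25], [0.08, 2.63], [-2.82, 2.82]. Speed limits (rad/s): [2.79, 2.79, 3.14, 3.14, 3.14, 3.14].

### API

Orientations are given as a rotation vector (axis times angle).
In Python, from cell import state, get_image, camera_params, sign_off, regions_of, spot_point gives the robot as it stands. The module is installed in compiled form; this text tells all that it offers.
- The arm moves only by the tool apply_moves, never from a script. Its arguments are lists of equal length, an entry for each row: "claw": the opening, from -1 (shut) to 1 (fully open), so that 0 is half open; "linear": the shift along the tool's x, y, z in cm, a list of three; "delta_rot": the turn, a rotation vector about the tool's x, y, z in rad, a list of three. A call has exactly 8 rows; each row shifts and turns the commanded pose from where the row before left it, along the tool's axes as they then stand; what a row does not reach is not made up. A row lasts 1/12 s, in which the tool goes at most 41.7 mm and 7.16 degrees, less where a joint would pass 70% of its speed; a pose out of reach is approached as far as the arm can. A call is refused whole if a number of a shift passes 4.17 or a number of a turn 0.125, either way. A call with a gripper value outside its range is refused whole. The fingers move at their own pace and stop on an object; the grip force is fixed at half the most. Time passes only in rows, so rows that do not move let the fingers close, or fill a call up. It gives the time, the measured TCP pose, the force, the opening and the grip force at its end, in the units of the state.
- state(): the state, without advancing time (a new reading comes with each control period).
- get_image(name): name is "scene" or "top" or "wrist"; returns the picture (420x560x3 uint8, blue, green, red); there is no depth.
- camera_params(name): a dict with "fovy" (degrees; the focal length in pixels is half the picture's height over the tangent of half this angle, whatever the lens; pixels are square), "cx", "cy" (the principal point, pixels), "rvec" (rotation vector, rad) and "tvec" (3), from world to camera coordinates, as OpenCV has them. Camera axes: x right, y down, z forward; pixel columns grow to the right and rows downward; lengths in mm; the calibration is good to about 2 mm. The wrist camera is an equidistant fisheye: a pixel r from the principal point sees the ray r / f radians off the axis. A picture is of the moment at which its call begins: read the wrist's pose just before it. camera_params takes no time and is no camera call; for the wrist camera it gives the pose at the moment of the call.
- sign_off(): hands the job in; it is judged then, once.
Trained networks look in the newest picture that a camera, given by its name, has taken for a name from the list of things; names that differ only in an ending like _2 or _b are one class to them, and where a whole thing is asked for, a point or a joint stands for the part that bears it (a point fixed in the world has none). Each returns a list of dicts, best first, with "score" (0 to 1); they miss things now and then, are a little off and sometimes report something else, mostly with a low value. They report only what shows in the picture. A call takes as long as a camera call. They do not tell look-alikes from the thing itself.
- regions_of(camera, query): "mask" (420x560 bool, what is visible of it).
- spot_point(camera, query): "location" ([x, y, z] in mm, in the coordinates of the camera as it stood for that picture, good to about 4 mm: a listed point, or the origin of a listed thing).
The state is a dict: "t": time; "joints": joint angles; "qvel": joint speeds; "tau": joint torques, N m; "tcp_pos": TCP position; "tcp_rot": TCP orientation; "force": force on the tool from outside, world axes, zero at the start; "ft_torque": the same for the moment, N m; "grip_width": opening from 0.0 (shut) to 1.0 (fully open); "grip_force": force on a finger pad.
Only numpy, scipy, OpenCV 4.12 (cv2) and the standard library are available. Lean on these libraries where they do the work, as an engineer would, in place of code of your own. Each camera call takes 0.05 s, during which the arm holds its last target. There are 200 camera calls.

### The job

Using only the fingertips, push the low punch block that lies on the setting fixture flat against the fixture's long rail where it is, then slide it along the rail, keeping it against the rail, into the corner pocket until it sits fully home against both the rail and the end stop. Do not lift or tip the block, leave the tall punch block and the spanner beside the fixture alone, and finish with the hand clear.

Things in the scene. Friction and masses are not known exactly. Their poses are not given: they have to be found in the camera images.
- fixture: Setting fixture, fixed to the bench: aluminium plate 120 (x) x 270 (y) x 12 mm, origin at the centre of its underside, on the bench. +x points to the rail side (away from the robot), +y to the pocket end (robot's left); yaw varies. Rail, end stop and guide lip are steel and rise 16 mm above the plate (28 mm above the bench).
- rail_face (a point): Middle of the rail's inner face, 8 mm above the plate, at (+40, 0) mm in the fixture's frame, same axes. The rail is 20 mm wide and runs the fixture's full 270 mm length along its +x edge.
- stop_face (a point): Middle of the end stop's inner face across the pocket, 8 mm above the plate, at (+21.5, +120) mm in the fixture's frame, same axes. The stop is 15 mm thick. Opposite the rail a guide lip, inner face at x = +3 mm, runs from y = +93 to +120 mm, with a flared lead-in back to y = +76 mm and out to x = -19 mm. The pocket between is 37 mm wide, open towards -y.
- nest (a point): Point on the plate's top (12 mm above the bench) where the centre of the low block's underside comes when fully home in the pocket, at (+24, +95) mm in the fixture's frame, same axes. When home, about half of the block stands out of the pocket: its rear end is at y = +70 mm.
- low_punch: The low punch block, to be moved: loose ground steel block, about 0.45 kg, 32 (its x) x 50 (its y) x 40 mm high plus a 3 mm round boss on top. Origin at the centre of its underside. It starts upright on the plate, off the rail, 115 to 170 mm short of home, turned up to 0.4 rad from the fixture's axes. Home, its 50 mm side lies along the rail.
- tall_punch: The tall punch block, a bystander: loose ground steel block 35 x 35 x 58 mm standing on the bench behind the rail. Origin at the centre of its underside.
- spanner: A bystander: loose flat steel spanner 27 x 134 x 5 mm lying on the bench in front of the fixture (robot side). Origin at the centre of its underside.
Mind the look-alikes: they are no part of the job. What is shaped like the low_punch but pink or turquoise is not meant.

How it is judged (in metres and radians):
On the way, in this order (a step that is already met when the one before it is completed fails the run):
1. the low block lies flat against the rail, still well short of the pocket (x of low_punch in the frame of fixture above 0.021 m and y of low_punch in the frame of fixture below 0.03 m and angle between the y axis of low_punch and the y axis of fixture, either way round below 0.09 rad), for 0.1 s.
2. the low block has slid along the rail and is home in the corner pocket (x of low_punch in the frame of nest above -0.003 m and y of low_punch in the frame of nest above -0.003 m and angle between the y axis of low_punch and the y axis of fixture, either way round below 0.07 rad), for 0.1 s.
At the end, for the whole second after the job is handed in: The low block stands upright on the plate at rest in the corner pocket, within 3 mm of the rail and within 3 mm of the end stop, its long side parallel to the rail within 0.07 rad (all of step 2 and x of low_punch in the frame of nest below 0.003 m and y of low_punch in the frame of nest below 0.003 m and z of low_punch in the frame of nest below 0.002 m and angle between low_punch's own z axis and vertical below 0.05 rad and linear speed of low_punch below 0.01 m/s); the robot touches nothing.
It fails at once if the low block is lifted or tipped (z of low_punch in the frame of nest above 0.005 m or angle between low_punch's own z axis and vertical above 0.25 rad).
It fails at once if the low block comes off the rail (by more than 6 mm or 0.2 rad) within 60 mm of home (y of low_punch in the frame of nest above -0.06 m and (x of low_punch in the frame of nest below -0.006 m or angle between the y axis of low_punch and the y axis of fixture, either way round above 0.2 rad)).
It fails at once if the low block is pushed off the plate (z of low_punch in the frame of nest below -0.006 m).
It fails at once if the tall punch block is disturbed (distance of tall_punch from where it was at the start of the episode above 0.02 m).
It fails at once if the spanner is disturbed (distance of spanner from where it was at the start of the episode above 0.02 m).
It also fails if it takes over 48 s, if anything falls off the work surface, if the arm or the gripper's body presses on something with over 40 N, if the wrist force passes 120 N, or if a joint passes its speed limit or range.

## Working session

There is one attempt and no reset: what is moved stays moved. The work goes in short steps, Python scripts to look and compute and a tool call to move; the robot and the scene stay as the last step left them, time stands still between calls to the robot, and variables do not carry over. Pictures are saved under pics/ and viewed, at most 10 in all, crops included, and the job is handed in when it is done.

Besides the shell and the picture viewer there is one more tool, called as name(argument=value, ...) on one line, values as JSON. apply_moves: Moves the arm, as the interface text tells. Its arguments: {"type":"object","properties":{"claw":{"type":"array"},"linear":{"type":"array"},"delta_rot":{"type":"array"}},"required":["claw","linear","delta_rot"]}

```bash
mkdir -p pics; cat > h.py <<'E'
import numpy as np, cv2
from cell import *
def cam(n):
    p=camera_params(n); R=cv2.Rodrigues(np.array(p['rvec'],float))[0]; return p,R,np.array(p['tvec'],float).ravel()
def toworld(n,c):
    p,R,t=cam(n); return R.T@(np.array(c)-t)
def pix(n,X):
    p,R,t=cam(n); c=R@np.array(X,float)+t; f=210/np.tan(np.radians(p['fovy'])/2)
    return p['cx']+f*c[0]/c[2], p['cy']+f*c[1]/c[2]
def ray(n,u,v,z):
    p,R,t=cam(n); f=210/np.tan(np.radians(p['fovy'])/2)
    d=R.T@np.array([(u-p['cx'])/f,(v-p['cy'])/f,1]); o=-R.T@t
    return o+d*(z-o[2])/d[2]
E
python3 - <<'E'
from h import *
print(state()['tcp_rot'])
for n in ['scene','top']:
    im=get_image(n); cv2.imwrite(f'pics/{n}0.png',im)
    print(n,camera_params(n))
    for q in ['fixture','rail_face','stop_face','nest','low_punch','tall_punch','spanner']:
        for r in spot_point(n,q)[:4]:
            w=toworld(n,r['location']); print(q,round(r['score'],2),w.round(0),np.round(pix(n,w)))
E
```

```text
[-3.06743298e+00 -6.67940177e-01  2.58125555e-04]
scene {'fovy': 57.50391926496545, 'cx': 278.93301881275954, 'cy': 205.8714396756425, 'rvec': array([ 1.11039613, -2.28810535,  1.09547928]), 'tvec': array([437.12581377, 218.86583532, 656.59757188])}
fixture 0.84 [507. 153.   5.] [280. 216.]
rail_face 0.79 [540. 136.  17.] [277. 202.]
rail_face 0.23 [645. 128.   0.] [254. 186.]
stop_face 0.67 [579. 249.  21.] [228. 211.]
nest 0.77 [577. 225.  12.] [237. 210.]
low_punch 0.68 [301. 178.   1.] [335. 276.]
low_punch 0.56 [452. 126.  12.] [305. 221.]
low_punch 0.56 [705. 262.   1.] [197. 194.]
spanner 0.92 [417. 214.   2.] [284. 250.]
top {'fovy': 51.496328904555824, 'cx': 275.85771015832296, 'cy': 208.55685633863627, 'rvec': array([ 2.17817283, -2.16153484,  0.09800998]), 'tvec': array([170.01923447, 510.85734319, 852.82834144])}
fixture 0.59 [503. 156.  -0.] [285. 213.]
rail_face 0.89 [535. 133.  17.] [296. 197.]
stop_face 0.74 [581. 247.  22.] [240. 173.]
nest 0.73 [570. 220.  12.] [254. 180.]
low_punch 0.97 [702. 262.   5.] [235. 118.]
low_punch 0.91 [293. 179.  -0.] [273. 316.]
low_punch 0.56 [454. 122.  11.] [301. 237.]
tall_punch 0.62 [641. 128.   4.] [299. 147.]
tall_punch 0.16 [453. 123.  11.] [301. 237.]
spanner 0.85 [420. 216.  -1.] [255. 253.]
```

View pics/scene0.png

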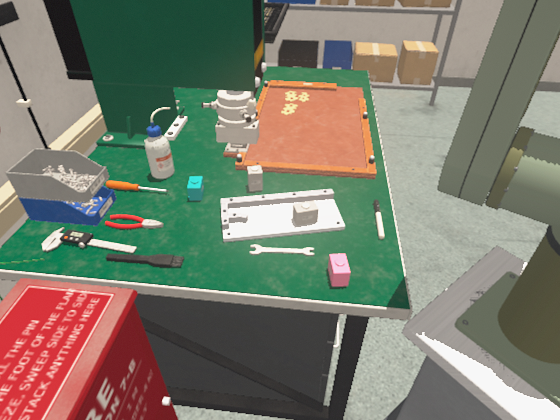

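View pics/top0.png

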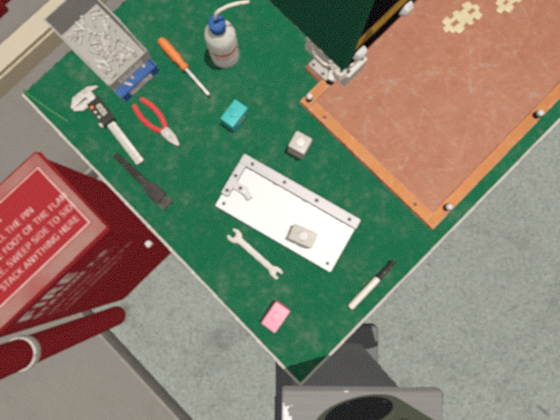

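Candidates for the low punch, in the top picture: the pink block (275,316), the turquoise block (235,115), the bare-steel block on the fixture plate (301,237), and the square tall punch behind the rail (299,145). I choose the bare-steel block on the plate at (301,237), which is at (305,212) in the scene picture. I'll check it in a close crop.

```bash
python3 - <<'E'
from h import *
im=cv2.imread('pics/top0.png')[140:280,200:380]
cv2.imwrite('pics/crop.png',cv2.resize(im,None,fx=4.2,fy=4.2,interpolation=cv2.INTER_CUBIC))
p,R,t=cam('wrist'); print('wrist cam pos',-R.T@t,'axis',R[2],'right',R[0],p['fovy'])
s=state();Rt=cv2.Rodrigues(np.array(s['tcp_rot']))[0];print(Rt.round(3),'cam in tool',Rt.T@(-R.T@t-s['tcp_pos']))
E
```

```text
wrist cam pos [ 315.18153183 -488.80270743  384.33974185] axis [-0.26189605 -0.11937697 -0.9576845 ] right [ 4.15121524e-01 -9.09765962e-01 -1.18602830e-04] 65.70646984690485
[[ 0.909  0.416  0.   ]
 [ 0.416 -0.909 -0.   ]
 [-0.     0.    -1.   ]] cam in tool [  83.43740068    0.58563496 -167.86082096]
```

View pics/crop.png

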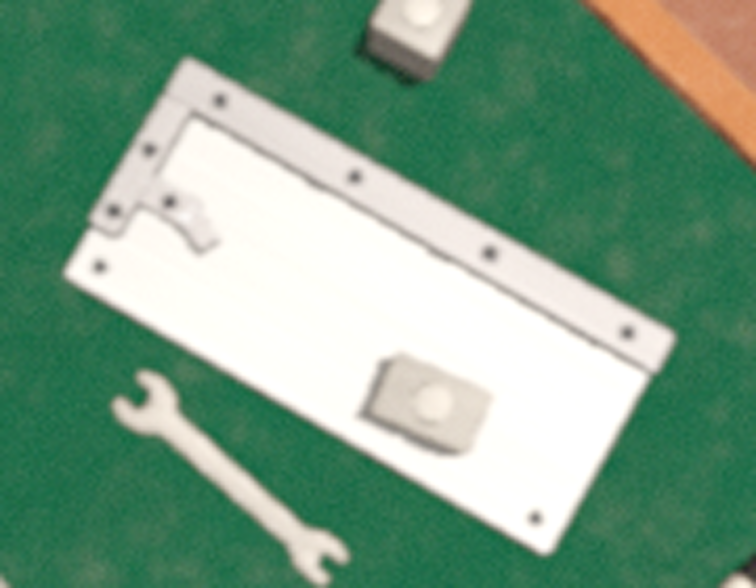

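The crop shows the chosen block as bare steel, with its boss at (434,402), lying on the plate. The rail's ends are at (185,58) and (677,338), and the plate's front corners at (63,272) and (548,555).

```bash
cat >> h.py <<'E'
def fx(F,P):  # world->fixture xy
    x,y,a=F; c,s=np.cos(a),np.sin(a); d=np.array(P)[:2]-[x,y]; return np.array([c*d[0]+s*d[1],-s*d[0]+c*d[1]])
def wx(F,q):
    x,y,a=F; c,s=np.cos(a),np.sin(a); return np.array([x+c*q[0]-s*q[1],y+s*q[0]+c*q[1]])
E
python3 - <<'E'
from h import *
from scipy.optimize import least_squares
g=lambda u,v,z: ray('top',200+(u+.5)/4.2-.5,140+(v+.5)/4.2-.5,z)[:2]
obs=[(g(185,58,28),(60,135)),(g(677,338,28),(60,-135)),(g(63,272,12),(-60,135)),(g(548,555,12),(-60,-135)),(g(194,115,28),(40,120)),(g(655,373,28),(40,-135))]
r=least_squares(lambda F:np.concatenate([wx(F,q)-o for o,q in obs]),[505,155,-.53])
print(r.x,r.fun.round(1))
F=r.x; np.save('F.npy',F)
b=g(434,402,55);print('boss',b,fx(F,b))
for c in [(402,353),(492,391),(463,454),(372,412)]: print(fx(F,g(*c,52)))
for n,q in [('nest',(570,220)),('sp',(420,216)),('tall',(641,128))]: print(n,fx(F,q))
E
```

```text
[502.08418708 151.58900821  -0.5161239 ] [-0.5 -0.9  0.3  0.9 -1.9 -0.9 -0.3  0.1  2.7  0.7 -0.3  0.1]
boss [455.0102813  120.94030296] [-25.81646966 -49.88793073]
[-13.35597399 -25.91838368]
[ -7.81815341 -70.68367683]
[-39.75220419 -73.40835096]
[-43.97503438 -27.47410359]
nest [25.30731478 93.01699447]
sp [-103.17942682   15.51114158]
tall [132.46192081  48.0404405 ]
```

apply_moves(claw=[-0.57,-0.57,-0.57,-0.57,-0.57,-0.57,-0.57,-0.57], linear=[[2.4,-2.9,0],[2.4,-2.9,0],[2.4,-2.9,0],[2.4,-2.9,0],[2.4,-2.9,0],[2.4,-2.9,0],[2.4,-2.9,0],[2.4,-2.9,0]], delta_rot=[[0,0,0],[0,0,0],[0,0,0],[0,0,0],[0,0,0],[0,0,0],[0,0,0],[0,0,0]])

```text
t: 1.47
tcp_pos: [317.3, -230.5, 216.6]
tcp_rot: [3.069, 0.667, 0.001]
force: [0.9, 0.4, -0.1]
grip_width: 0.471
grip_force: 0.0
```

apply_moves(claw=[-0.57,-0.57,-0.57,-0.57,-0.57,-0.57,-0.57,-0.57], linear=[[2.4,-2.9,0],[2.4,-2.9,0],[2.4,-2.9,0],[2.4,-2.9,0],[2.4,-2.9,0],[2.4,-2.9,0],[2.4,-2.9,0],[2.4,-2.9,0]], delta_rot=[[0,0,0],[0,0,0],[0,0,0],[0,0,0],[0,0,0],[0,0,0],[0,0,0],[0,0,0]])

```text
t: 2.13
tcp_pos: [395.6, 60.7, 216.9]
tcp_rot: [3.069, 0.669, 0.002]
force: [1.0, 0.2, 0.1]
grip_width: 0.217
grip_force: 0.0
```

apply_moves(claw=[-0.57,-0.57,-0.57,-0.57,-0.57,-0.57,-0.57,-0.57], linear=[[0,0,0],[0,0,0],[0,0,0],[0,0,0],[0,0,0],[0,0,0],[0,0,0],[0,0,0]], delta_rot=[[0,0,0.118],[0,0,0.118],[0,0,0.118],[0,0,0.118],[0,0,0.118],[0,0,0.118],[0,0,0.118],[0,0,0.118]])

```text
t: 2.8
tcp_pos: [395.4, 58.7, 216.6]
tcp_rot: [-3.036, 0.809, -0.001]
force: [0.2, -0.1, -0.0]
grip_width: 0.217
grip_force: 0.0
```

```bash
cat > w.py <<'E'
from h import *
import sys
def tool():
    s=state(); R=cv2.Rodrigues(np.array(s['tcp_rot']))[0]; F=np.load('F.npy')
    yaw=np.arctan2(R[1,0],R[0,0])
    print('t',round(s['t'],2),'tcp',np.round(s['tcp_pos'],1),'fx',fx(F,s['tcp_pos']).round(1),'yaw-F',round(yaw-F[2],3),'tilt',R[:,2].round(3),'F',np.round(s['force'],1),'w',round(s['grip_width'],2),'j',np.round(s['joints'],2))
if __name__=='__main__':
    tool()
    if len(sys.argv)>1:
        im=get_image(sys.argv[1]); cv2.imwrite(f'pics/{sys.argv[2]}.png',im); F=np.load('F.npy')
        for q in ['rail_face','stop_face','nest','low_punch']:
            for r in spot_point(sys.argv[1],q)[:3]:
                w=toworld(sys.argv[1],r['location']); print(q,round(r['score'],2),w.round(0),fx(F,w).round(1))
E
python3 w.py wrist wr1
```

```text
t 2.8 tcp [395.4  58.7 216.6] fx [ -46.9 -133.4] yaw-F -0.005 tilt [ 0. -0. -1.] F [ 0.2 -0.1 -0. ] w 0.22 j [-0.07 -0.19  1.94  0.    1.39  2.02]
rail_face 0.68 [538. 131.  21.] [41.   0.1]
rail_face 0.23 [503. 150.  -1.] [ 1.6 -0.9]
stop_face 0.79 [580. 252.  22.] [ 18.  126.2]
nest 0.71 [566. 222.  12.] [20.6 93.1]
low_punch 0.87 [453. 125.  12.] [-29.5 -47.6]
low_punch 0.64 [699. 267.  -2.] [114.4 197.5]
low_punch 0.41 [297. 171.  -3.] [-188.3  -84.2]
```

View pics/wr1.png

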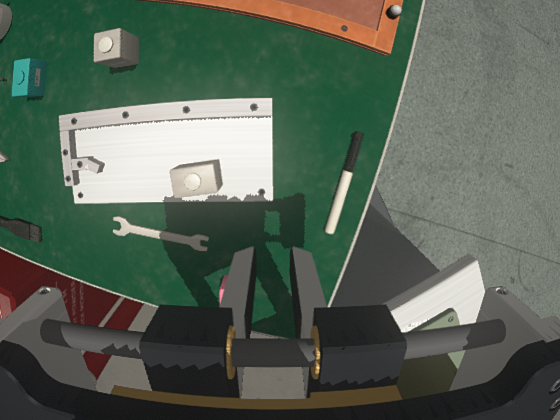

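The wrist view shows the steel block at (195,180) on the fixture, with the fingers at (240,290) and (305,290). This agrees with the top measurement to about 3 mm, so I'll go behind the block and descend.

apply_moves(claw=[-0.57,-0.57,-0.57,-0.57,-0.57,-0.57,-0.57,-0.57], linear=[[-0.77,-2.8,0],[-0.77,-2.8,0],[-0.77,-2.8,0],[0,0,2.9],[0,0,2.9],[0,0,2.9],[0,0,2.9],[0,0,2.9]], delta_rot=[[0,0,0],[0,0,0],[0,0,0],[0,0,0],[0,0,0],[0,0,0],[0,0,0],[0,0,0]])

```text
t: 3.72
tcp_pos: [416.8, 143.4, 70.4]
tcp_rot: [-3.039, 0.797, -0.001]
force: [0.2, -0.4, -0.2]
grip_width: 0.214
grip_force: 0.0
```

apply_moves(claw=[-0.57,-0.57,-0.57,-0.57,-0.57,-0.57,-0.57,-0.57], linear=[[0,0,1.3],[0,0,1.3],[0,0,1.3],[0,0,0],[0,0,0],[0,0,0],[0,0,0],[0,0,0]], delta_rot=[[0,0,0],[0,0,0],[0,0,0],[0,0,0],[0,0,0],[0,0,0],[0,0,0],[0,0,0]])

```text
t: 4.38
tcp_pos: [417.7, 143.3, 33.5]
tcp_rot: [-3.037, 0.8, -0.003]
force: [-0.2, -0.0, 0.3]
grip_width: 0.216
grip_force: 0.0
```

```bash
python3 w.py
```

```text
t 4.38 tcp [417.7 143.3  33.5] fx [-69.3 -48.9] yaw-F 0.001 tilt [ 0.002  0.    -1.   ] F [-0.2 -0.   0.3] w 0.22 j [0.13 0.18 2.01 0.   0.95 2.22]
```

apply_moves(claw=[-0.57,-0.57,-0.57,-0.57,-0.57,-0.57,-0.57,-0.57], linear=[[0.7,0,0],[0.7,0,0],[0.5,0,0],[0.5,0,0],[0.5,0,0],[0.5,0,0],[0.5,0,0],[0.5,0,0]], delta_rot=[[0,0,0],[0,0,0],[0,0,0],[0,0,0],[0,0,0],[0,0,0],[0,0,0],[0,0,0]])

```text
t: 5.05
tcp_pos: [452.9, 121.9, 32.1]
tcp_rot: [3.038, -0.801, -0.009]
force: [-6.7, 3.8, 5.5]
grip_width: 0.214
grip_force: 3.8
```

apply_moves(claw=[-0.57,-0.57,-0.57,-0.57,-0.57,-0.57,-0.57,-0.57], linear=[[0.3,0,0],[0.3,0,0],[0.3,0,0],[0.2,0,0],[0.2,0,0],[0.2,0,0],[0.2,0,0],[0.2,0,0]], delta_rot=[[0,0,0],[0,0,0],[0,0,0],[0,0,0],[0,0,0],[0,0,0],[0,0,0],[0,0,0]])

```text
t: 5.72
tcp_pos: [469.2, 112.7, 32.1]
tcp_rot: [3.038, -0.801, -0.009]
force: [-6.4, 3.8, 6.5]
grip_width: 0.211
grip_force: 3.8
```

```bash
python3 w.py
```

```text
t 5.72 tcp [469.2 112.7  32.1] fx [ -9.4 -50.1] yaw-F 0.0 tilt [-0.006  0.001 -1.   ] F [-6.4  3.8  6.5] w 0.21 j [0.05 0.26 1.91 0.   0.98 2.14]
```

apply_moves(claw=[-0.57,-0.57,-0.57,-0.57,-0.57,-0.57,-0.57,-0.57], linear=[[0.2,0,0],[0.2,0,0],[0.15,0,0],[0.15,0,0],[0.1,0,0],[0.1,0,0],[0.1,0,0],[0,0,0]], delta_rot=[[0,0,0],[0,0,0],[0,0,0],[0,0,0],[0,0,0],[0,0,0],[0,0,0],[0,0,0]])

```text
t: 6.38
tcp_pos: [476.3, 108.7, 32.1]
tcp_rot: [-3.037, 0.802, 0.016]
force: [-9.6, 6.5, 9.9]
grip_width: 0.214
grip_force: 6.1
```

```bash
python3 w.py wrist wr2
```

```text
t 6.38 tcp [476.3 108.7  32.1] fx [ -1.2 -50.1] yaw-F -0.0 tilt [-0.009  0.003 -1.   ] F [-9.6  6.5  9.9] w 0.21 j [0.04 0.27 1.89 0.   0.99 2.13]
rail_face 0.65 [537. 129.  24.] [41.4 -2.3]
stop_face 0.93 [581. 249.  22.] [ 21.1 123.6]
nest 0.73 [566. 224.  13.] [20.1 94.1]
low_punch 0.74 [499.  95.  12.] [ 25.2 -51.3]
```

View pics/wr2.png

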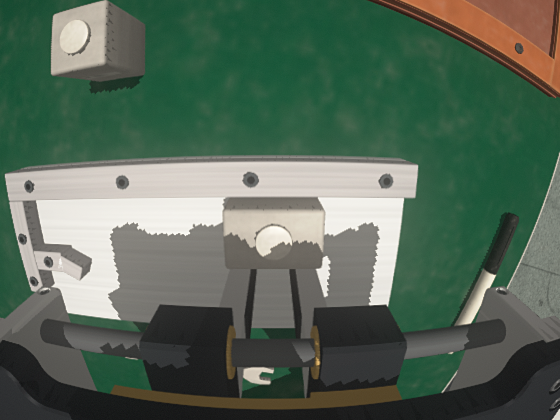

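The block lies parallel at the rail, spanning (222–325, 198–268) in the picture. I'll press a little more to be sure it is seated.

apply_moves(claw=[-0.57,-0.57,-0.57,-0.57,-0.57,-0.57,-0.57,-0.57], linear=[[0.1,0,0],[0.1,0,0],[0.1,0,0],[0.1,0,0],[0,0,0],[0,0,0],[0,0,0],[0,0,0]], delta_rot=[[0,0,0],[0,0,0],[0,0,0],[0,0,0],[0,0,0],[0,0,0],[0,0,0],[0,0,0]])

```text
t: 7.3
tcp_pos: [476.3, 108.6, 31.9]
tcp_rot: [-3.036, 0.801, 0.027]
force: [-17.8, 11.1, 17.6]
grip_width: 0.216
grip_force: 10.9
```

```bash
python3 w.py
```

```text
t 7.3 tcp [476.3 108.6  31.9] fx [ -1.2 -50.1] yaw-F -0.0 tilt [-0.017  0.006 -1.   ] F [-17.8  11.1  17.6] w 0.22 j [0.04 0.28 1.89 0.01 0.99 2.12]
```

Seated: the TCP stopped moving while the force rose. Now I'll back off, close the fingers and go round behind the block's rear end.

apply_moves(claw=[-0.57,-0.57,-0.57,-0.57,-1,-1,-1,-1], linear=[[-0.5,0,0],[-0.7,0,0],[-0.8,0,0],[-0.9,0,0],[0,1.2,0],[0,1.2,0],[0,1.2,0],[0,1.4,0]], delta_rot=[[0,0,0],[0,0,0],[0,0,0],[0,0,0],[0,0,0],[0,0,0],[0,0,0],[0,0,0]])

```text
t: 7.97
tcp_pos: [433.5, 74.6, 32.5]
tcp_rot: [3.038, -0.801, 0.001]
force: [0.2, 0.3, -0.6]
grip_width: 0.008
grip_force: 0.0
```

apply_moves(claw=[-1,-1,-1,-1,-1,-1,-1,-1], linear=[[0,0,0],[1.1,0,0],[1.1,0,0],[1.1,0,0],[1.1,0,0],[0.8,0,0],[0,0,0],[0,0,0]], delta_rot=[[0,0,0],[0,0,0],[0,0,0],[0,0,0],[0,0,0],[0,0,0],[0,0,0],[0,0,0]])

```text
t: 8.63
tcp_pos: [479.8, 50.2, 32.2]
tcp_rot: [3.038, -0.8, 0.0]
force: [0.1, -0.0, -0.1]
grip_width: 0.005
grip_force: 0.0
```

```bash
python3 w.py wrist wr3
```

```text
t 8.63 tcp [479.8  50.2  32.2] fx [ 30.7 -99.2] yaw-F 0.001 tilt [ 0. -0. -1.] F [ 0.1 -0.  -0.1] w 0.0 j [-0.08  0.26  1.91 -0.    0.97  2.01]
rail_face 0.81 [536. 130.  25.] [40.2 -2.2]
stop_face 0.62 [581. 246.  26.] [ 22.  121.1]
nest 0.58 [565. 223.  13.] [19.9 93. ]
nest 0.29 [497. 148.  -3.] [-2.4 -5.5]
low_punch 0.73 [499.  95.  13.] [ 24.9 -51.2]
```

View pics/wr3.png

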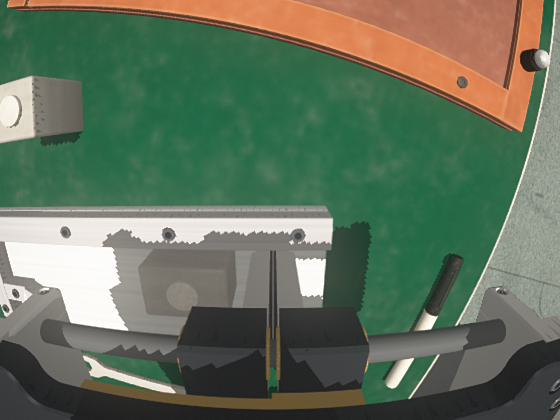

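The block is flat on the rail at (187,275) and the closed fingers stand behind it, slightly close to the rail. I'll shift 5 mm away from the rail, then push toward the pocket with a small bias toward the rail.

apply_moves(claw=[-1,-1,-1,-1,-1,-1,-1,-1], linear=[[-0.5,0,0],[0,-0.5,0],[0,-0.4,0],[0.01,-0.4,0],[0.01,-0.5,0],[0.01,-0.6,0],[0.01,-0.6,0],[0.01,-0.6,0]], delta_rot=[[0,0,0],[0,0,0],[0,0,0],[0,0,0],[0,0,0],[0,0,0],[0,0,0],[0,0,0]])

```text
t: 9.55
tcp_pos: [491.5, 82.8, 32.6]
tcp_rot: [3.034, -0.797, -0.005]
force: [-5.1, -7.4, 6.2]
grip_width: 0.003
grip_force: 4.3
```

```bash
python3 w.py wrist wr4
```

```text
t 9.55 tcp [491.5  82.8  32.6] fx [ 24.8 -65.1] yaw-F 0.002 tilt [-0.004 -0.003 -1.   ] F [-5.1 -7.4  6.2] w 0.0 j [-0.    0.29  1.87 -0.    0.99  2.08]
rail_face 0.62 [538. 130.  19.] [42.  -0.6]
nest 0.96 [567. 225.  13.] [19.8 95.7]
```

apply_moves(claw=[-1,-1,-1,-1,-1,-1,-1,-1], linear=[[0.02,-0.6,0],[0.02,-0.6,0],[0.02,-0.6,0],[0.02,-0.6,0],[0.02,-0.6,0],[0.02,-0.6,0],[0.02,-0.6,0],[0.02,-0.6,0]], delta_rot=[[0,0,0],[0,0,0],[0,0,0],[0,0,0],[0,0,0],[0,0,0],[0,0,0],[0,0,0]])

```text
t: 10.47
tcp_pos: [515.0, 123.4, 32.2]
tcp_rot: [3.033, -0.798, -0.009]
force: [-8.6, -8.7, 10.2]
grip_width: 0.011
grip_force: 5.9
```

```bash
python3 w.py top top2; python3 - <<'E'
import cv2
im=cv2.imread('pics/top2.png')[140:280,200:380]
cv2.imwrite('pics/top2c.png',cv2.resize(im,None,fx=4.2,fy=4.2,interpolation=cv2.INTER_CUBIC))
E
```

```text
t 10.47 tcp [515.  123.4  32.2] fx [ 25.1 -18.2] yaw-F 0.002 tilt [-0.007 -0.004 -1.   ] F [-8.6 -8.7 10.2] w 0.01 j [ 0.07  0.35  1.79 -0.    1.01  2.16]
stop_face 0.84 [580. 247.  22.] [ 20.7 121. ]
nest 0.86 [570. 222.  15.] [24.7 94.8]
low_punch 0.81 [703. 263.   3.] [119.4 195.9]
low_punch 0.72 [294. 175.  -2.] [-192.4  -81.9]
```

View pics/top2c.png

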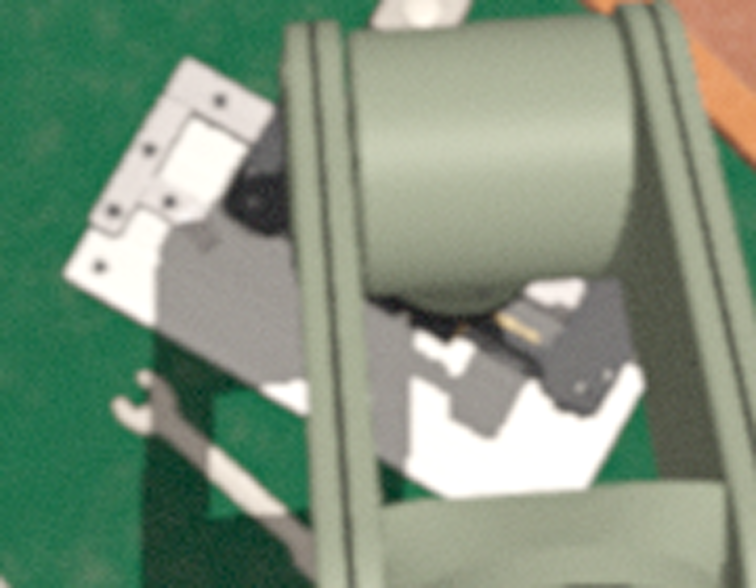

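The arm hides the block in the top view, and the fixture is unmoved. I'll look with the wrist camera instead.

```bash
python3 w.py wrist wr5
```

```text
t 10.72 tcp [516.2 124.6  32. ] fx [ 25.6 -16.5] yaw-F 0.001 tilt [-0.004 -0.001 -1.   ] F [-4.5 -4.1  3.8] w 0.01 j [ 0.07  0.35  1.79 -0.    1.01  2.16]
rail_face 0.61 [540. 129.  21.] [44.3 -1.4]
stop_face 0.69 [582. 246.  25.] [ 22.7 121.2]
nest 0.73 [565. 222.  11.] [20.1 92.7]
low_punch 0.73 [533. 156.  12.] [24.9 19.7]
low_punch 0.58 [703. 267.   1.] [117.6 199.1]
```

View pics/wr5.png

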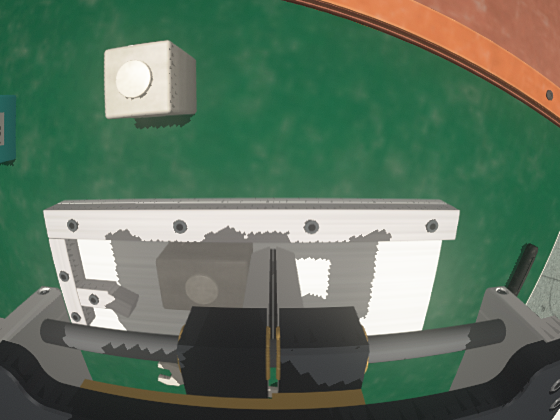

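The block is at (205,275), parallel to and against the rail, with its centre at about (25,20) in the fixture frame. I'll continue.

apply_moves(claw=[-1,-1,-1,-1,-1,-1,-1,-1], linear=[[0.01,-0.6,0],[0.01,-0.6,0],[0.01,-0.6,0],[0.01,-0.6,0],[0.01,-0.6,0],[0.01,-0.6,0],[0.01,-0.6,0],[0.01,-0.6,0]], delta_rot=[[0,0,0],[0,0,0],[0,0,0],[0,0,0],[0,0,0],[0,0,0],[0,0,0],[0,0,0]])

```text
t: 11.63
tcp_pos: [538.9, 164.7, 31.9]
tcp_rot: [3.033, -0.798, -0.011]
force: [-9.4, -8.1, 9.5]
grip_width: 0.002
grip_force: 5.8
```

apply_moves(claw=[-1,-1,-1,-1,-1,-1,-1,-1], linear=[[0.01,-0.3,0],[0.01,-0.3,0],[0.01,-0.3,0],[0.01,-0.3,0],[0.01,-0.3,0],[0.01,-0.2,0],[0.01,-0.2,0],[0.01,-0.2,0]], delta_rot=[[0,0,0],[0,0,0],[0,0,0],[0,0,0],[0,0,0],[0,0,0],[0,0,0],[0,0,0]])

```text
t: 12.3
tcp_pos: [548.9, 182.0, 31.8]
tcp_rot: [3.031, -0.797, -0.014]
force: [-9.7, -7.7, 10.0]
grip_width: 0.004
grip_force: 6.0
```

```bash
python3 w.py
```

```text
t 12.3 tcp [548.9 182.   31.8] fx [25.7 49.5] yaw-F 0.002 tilt [-0.01  -0.005 -1.   ] F [-9.7 -7.7 10. ] w 0.0 j [ 0.17  0.43  1.66 -0.    1.05  2.26]
```

About 8 mm remain, so I'll go on in small rows.

apply_moves(claw=[-1,-1,-1,-1,-1,-1,-1,-1], linear=[[0,-0.15,0],[0,-0.15,0],[0,-0.15,0],[0,-0.15,0],[0,-0.15,0],[0,-0.1,0],[0,-0.1,0],[0,0,0]], delta_rot=[[0,0,0],[0,0,0],[0,0,0],[0,0,0],[0,0,0],[0,0,0],[0,0,0],[0,0,0]])

```text
t: 12.97
tcp_pos: [553.7, 190.4, 31.8]
tcp_rot: [3.032, -0.798, -0.013]
force: [-10.3, -7.6, 9.1]
grip_width: 0.007
grip_force: 6.2
```

apply_moves(claw=[-1,-1,-1,-1,-1,-1,-1,-1], linear=[[0,-0.1,0],[0,-0.1,0],[0,-0.1,0],[0,0,0],[0,0,0],[0,0,0],[0,0,0],[0,0,0]], delta_rot=[[0,0,0],[0,0,0],[0,0,0],[0,0,0],[0,0,0],[0,0,0],[0,0,0],[0,0,0]])

```text
t: 13.63
tcp_pos: [553.8, 190.4, 31.8]
tcp_rot: [3.027, -0.796, -0.017]
force: [-14.1, -14.6, 14.5]
grip_width: 0.003
grip_force: 10.1
```

```bash
python3 w.py wrist wr6
```

```text
t 13.63 tcp [553.8 190.4  31.8] fx [25.8 59.3] yaw-F 0.002 tilt [-0.014 -0.009 -1.   ] F [-14.1 -14.6  14.5] w 0.0 j [ 0.19  0.45  1.64 -0.01  1.07  2.28]
rail_face 0.66 [540. 132.  20.] [42.6  1.1]
low_punch 0.9 [571. 222.  14.] [25.5 95.4]
low_punch 0.55 [705. 264.  -0.] [120.7 198. ]
```

The push stalled with the force rising at the expected home position. I'll back away along the rail and check.

apply_moves(claw=[-1,-1,-1,-1,-1,-1,-1,-1], linear=[[0,0.3,0],[0,0.5,0],[0,1.0,0],[0,1.5,0],[0,1.5,0],[0,1.0,0],[0,0,0],[0,0,0]], delta_rot=[[0,0,0],[0,0,0],[0,0,0],[0,0,0],[0,0,0],[0,0,0],[0,0,0],[0,0,0]])

```text
t: 14.55
tcp_pos: [531.3, 144.5, 32.6]
tcp_rot: [-3.037, 0.802, -0.001]
force: [0.1, -1.2, 1.1]
grip_width: 0.007
grip_force: 0.0
```

apply_moves(claw=[-1,-1,-1,-1,-1,-1,-1,-1], linear=[[0,0,-2],[0,0,-3],[0,0,-3],[-1,0,-3],[-1,0,-3],[-1,0,-2],[0,0,0],[0,0,0]], delta_rot=[[0,0,0],[0,0,0],[0,0,0],[0,0,0],[0,0,0],[0,0,0],[0,0,0],[0,0,0]])

```text
t: 15.22
tcp_pos: [506.1, 160.3, 194.1]
tcp_rot: [-3.036, 0.798, -0.007]
force: [1.7, -0.2, -0.6]
grip_width: 0.007
grip_force: 0.0
```

```bash
python3 w.py wrist wr7; python3 - <<'E'
import cv2
im=cv2.imread('pics/wr7.png')[100:320,60:340]
cv2.imwrite('pics/wr7c.png',cv2.resize(im,None,fx=2.7,fy=2.7,interpolation=cv2.INTER_CUBIC))
E
```

```text
t 15.22 tcp [506.1 160.3 194.1] fx [-0.8  9.6] yaw-F 0.002 tilt [ 0.005  0.001 -1.   ] F [ 1.7 -0.2 -0.6] w 0.01 j [0.14 0.13 1.68 0.   1.33 2.23]
rail_face 0.55 [535. 129.  19.] [39.7 -3.5]
stop_face 0.71 [576. 246.  19.] [ 17.9 119.2]
nest 0.63 [560. 222.   9.] [15.6 89.3]
low_punch 0.65 [700. 262.  -5.] [117.6 194.1]
low_punch 0.64 [568. 220.  11.] [23.7 92.6]
```

View pics/wr7c.png

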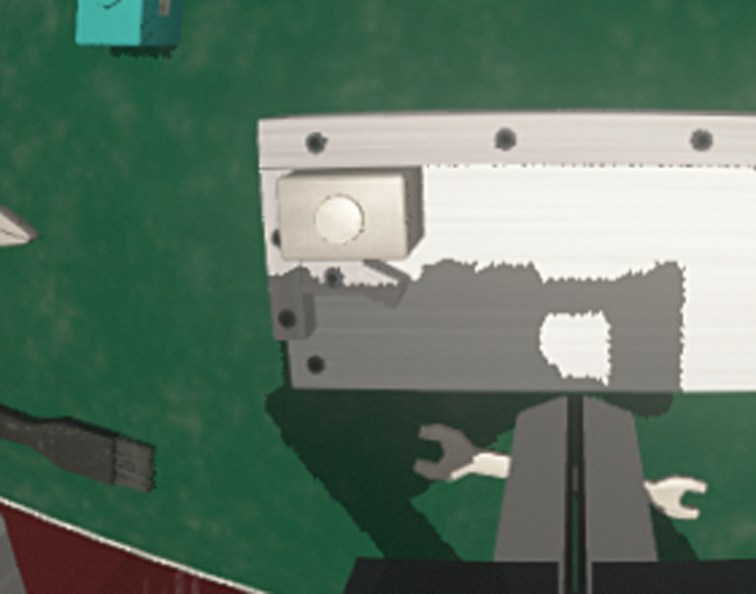

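The block stands in the pocket corner with its top face at (280–407, 175–260), and the robot is clear. I'll check numerically by projecting the home pose against the same picture.

```bash
python3 - <<'E'
from h import *
F=np.load('F.npy'); p,R,t=cam('wrist'); f=210/np.tan(np.radians(p['fovy'])/2)
def ray_w(u,v,z):
    u=60+(u+.5)/2.7-.5-p['cx']; v=100+(v+.5)/2.7-.5-p['cy']; r=np.hypot(u,v); th=r/f
    d=R.T@np.array([np.sin(th)*u/r,np.sin(th)*v/r,np.cos(th)]); o=-R.T@t
    return fx(F,o+d*(z-o[2])/d[2]).round(1)
for n,u,v,z in [('rail/stop outer corner (60,135)',259,120,28),('rail hole',316,142,28),('plate corner(-60,135)',292,390,12),('rail inner at block rear (40,~)',424,165,28),
 ('blk FL(40,120)',278,178,52),('blk RL(40,70)',405,173,52),('blk RR(8,70)',408,258,52),('blk FR(8,120)',285,260,52),('boss(24,95)',339,219,55)]: print(n,ray_w(u,v,z))
E
```

```text
rail/stop outer corner (60,135) [ 58.4 129.4]
rail hole [ 48.7 106.1]
plate corner(-60,135) [-61.  130.8]
rail inner at block rear (40,~) [38.6 63.6]
blk FL(40,120) [ 38.5 114.3]
blk RL(40,70) [39.1 66.5]
blk RR(8,70) [ 8.  66.7]
blk FR(8,120) [  7.7 114. ]
boss(24,95) [23.4 91. ]
```

Measured against the fixture's own corners, which show the same camera offset, the block agrees with home to about 1 mm in x and y, with no visible skew.

```bash
python3 -c "
from cell import *
print(sign_off())"
```

```text
the job is handed in; nothing more can be done
None
```

The low punch block sits home in the corner pocket, within about 1 mm of the rail and end stop by camera check; the hand is clear and the job is handed in at about 15 s, verdict not returned.

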